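# Refit the timer knob

### The arm

A 6-joint arm with a two-finger parallel gripper is mounted at the origin on a cart in front of the work surface, level with it; the furniture and walls round the work are solid. World frame = base frame: x ahead of the robot, y to its left, z up, the work surface at z = 0. Lengths are in mm, angles in degrees, forces in N, time in s.
With the tool pointing down it reaches from about 350 to 850 mm from the base axis. Payload 8.1 kg.
Tool frame: the origin (TCP) lies between the finger pads; the fingertips stand 22 mm ahead of it and the grasp point (between the pads) lies 3 mm ahead of it; z points along the fingers, y is the direction in which the jaws open and shut (so a half turn about z gives the same grasp; the last joint's range is limited). The gripper opens to 85 mm and grips with 20 to 120 N. Pads are 22 mm wide; open, the fingers measure 114 mm over their backs; the gripper's body (76 mm by 85 mm) begins 54 mm behind the grasp point. The pads swing forward as they close: fully open they stand 13 mm farther back than shut.
Start: joints at [63.518, 7.471, 85.268, -0, 87.261, -4.893], TCP at [220.747, 557.921, 253.292] pointing down, gripper open.
Joint ranges: [-169.43, 169.43], [-51.17, 129.36], [1.28, 143.12], [-76.62, 256.62], [0, 156.53], [-152.29, 152.29]. Speed limits (degrees/s): [136.94, 136.94, 159.86, 180, 180, 180].

### API

Orientations are given as [roll, pitch, yaw] about the fixed x, y, z axes, in that order (R = Rz(yaw) Ry(pitch) Rx(roll)).
In Python, from bench import r gives the robot as it stands.
- The arm moves only by the tool drive_tool, never from a script. Its argument "moves" is a list of rows, each a list of 2 entries, a list of its own where there are three numbers: the shift along the world's x, y, z in mm, then the turn about the world's z in degrees. A call has exactly 8 rows; each row is the pose to reach, as a shift and turn from the pose commanded when the call began; what a row does not reach only later rows make up. A row lasts 1/12 s, in which the tool goes at most 41.7 mm and 7.16 degrees, less where a joint would pass 70% of its speed; a pose out of reach is approached as far as the arm can. A call with a gripper value outside its range is refused whole. "fingers" is the finger opening in mm, from 0 to 85.4, set as the call begins (left out, the last holds). The fingers move at their own pace and stop on an object; "squeeze" is the grip in N (left out, the last holds). Time passes only in rows, so rows that repeat a pose let the fingers close, or fill a call up. It gives the time, the measured TCP pose, the force and the opening at its end, in the units of the state.
- r.sense(): the state, without advancing time (a new reading comes with each control period).
- r.snapshot(name): name is "scene" or "top"; returns a dict with "pixels" (384x512x3 uint8, red, green, blue), "camera_matrix" (3x3 intrinsics, pixels), "xyz" and "orientation" of the camera in the world. Camera axes: x right, y down, z forward; pixel columns grow to the right and rows downward; lengths in mm; the calibration is good to about 2 mm. A picture is of the moment at which its call begins. There is no depth.
- r.hand_in(): hands the job in, once; it reports no verdict.
The state is a dict: "time": time; "joint_pos": joint angles; "qd": joint speeds; "joint_efforts": joint torques, N m; "tool_pos": TCP position; "tcp_rot": TCP orientation; "ft_force": force on the tool from outside, world axes, zero at the start; "wrist_torque": the same for the moment, N m; "finger_gap": finger opening in mm.
Only numpy, scipy, OpenCV 4.12 (cv2) and the standard library are available. Lean on these libraries where they do the work, as an engineer would, in place of code of your own. Each camera call takes 0.05 s, during which the arm holds its last target.

### The job

The black pointer knob has come off the white twin timer box. Pick it up and fit it on the timer that the changeover lever between the two bare shafts leans towards: turn it so that its D-shaped bore matches the shaft (the bore's flat is under the pointer nose), push it fully home, then press it down all the way against the spring and finish still gripping it and keeping it pressed in. Do not push the lever over, and leave the things round about where they stand.

Things in the scene. Friction and masses are not known exactly. Their poses are not given: they have to be found in the camera images.
- timer_box: white timer box, 110 x 280 x 40 mm, fixed; origin at the centre of its underside, z up, -x its front, +y its left as seen from the robot. The spindles stand 90 mm to either side of its centre along y, the lever at the centre
- knob: the loose black knob, 50 mm high, origin at the centre of its underside (same frame as knob_mouth)
- knob_grip (a point): the middle of the knob's upright grip bar, on the knob's axis, 37 mm above its underside. Bar: 16 mm thick (own y), reaching from own x = -27 mm to +24 mm (its -x end is the pointer nose, 10 mm wide, with a thin light line on top), from 25 to 50 mm above the underside. Below it is the round hub, 45 mm diameter, 25 mm high
- knob_mouth (a point): centre of the mouth of the knob's D-bore, in its underside. Axes as the knob: z up, -x towards the pointer nose. The bore is 24 mm diameter, 21 mm deep, with a flat 5 mm from the axis on the -x side, so the knob fits when its -x and the shaft's -x agree to about 8 degrees (0.13 rad)
- knob_nose (a point): the tip of the pointer nose, at the top edge: 27 mm from the knob's axis on its -x side, 50 mm above the underside
- left_shoulder (a point): centre of the round shoulder face of the left spindle (+y side of the box), on the spindle's axis. The aluminium D-shaft rises 20 mm from this face: 22 mm diameter, with one flat 4 mm from the axis on the point's own -x side; the top 1.5 mm is chamfered to 90 per cent of that width. Axes: z up along the shaft, -x the way the flat looks. The shoulder (32 mm diameter) stands 12 mm above the box's top when not pressed, and moves down with the spindle
- left_turn (a joint): rotation of the left spindle about its upright axis, rad, anticlockwise from above; 0 = its flat looks to the front of the box. Stiff (0.2 N m of friction): it stays as it stands
- left_press (a joint): how far the left spindle is pushed down into the box, m: 0 = out, 0.008 = at the stop; its spring takes about 4 N to start and 11 N at the stop
- right_shoulder (a point): centre of the round shoulder face of the right spindle (-y side of the box), on the spindle's axis. The aluminium D-shaft rises 20 mm from this face: 22 mm diameter, with one flat 4 mm from the axis on the point's own -x side; the top 1.5 mm is chamfered to 90 per cent of that width. Axes: z up along the shaft, -x the way the flat looks. The shoulder (32 mm diameter) stands 12 mm above the box's top when not pressed, and moves down with the spindle
- right_turn (a joint): rotation of the right spindle about its upright axis, rad, anticlockwise from above; 0 = its flat looks to the front of the box. Stiff (0.2 N m of friction): it stays as it stands
- right_press (a joint): how far the right spindle is pushed down into the box, m: 0 = out, 0.008 = at the stop; its spring takes about 4 N to start and 11 N at the stop
- changeover (a joint): tilt of the changeover lever, rad: +0.5 = leans to the left (+y) timer, -0.5 = leans to the right (-y) timer. It snaps to one or the other
- lever_tip (a point): top of the changeover lever, 50 mm above the box's top when upright; 15 mm diameter grip
- mug_mid (a point): bystander: white mug, 79 x 109 x 89 mm, at mid height
- spice_jar_mid (a point): bystander: small jar, 42 mm diameter, 96 mm high, at mid height
- vial_mid (a point): bystander: small dropper bottle, 33 mm diameter, 102 mm high, at mid height
- food_tin_mid (a point): bystander: food tin, 75 mm diameter, 58 mm high, at mid height

How it is judged:
By the outcome, as a careful person would: the job done as asked, in the order asked, and still so for the second after the job is handed in, while the arm keeps its last pose, push and grip.
It also fails if it takes over 38 s, if anything falls off the work surface, if the arm or the gripper's body presses on something with over 40 N, if the wrist force passes 120 N, or if a joint passes its speed limit or range.

## Working session

There is one attempt and no reset: what is moved stays moved. The work goes in short steps, Python scripts to look and compute and a tool call to move; the robot and the scene stay as the last step left them, time stands still between calls to the robot, and variables do not carry over. Pictures are saved under pics/ and viewed, and the job is handed in when it is done.

Besides the shell and the picture viewer there is one more tool, called as name(argument=value, ...), one argument or row to a line, values as JSON. drive_tool: Moves the arm, as the interface text tells. Its arguments: {"type":"object","properties":{"moves":{"type":"array","items":{"type":"array"}},"fingers":{"type":"number"},"squeeze":{"type":"number"}},"required":["moves"]}

```bash
mkdir -p pics; cat > h.py <<'E'
from bench import r
import numpy as np, cv2
from scipy.spatial.transform import Rotation as R
def snap(n,save):
    s=r.snapshot(n); p=np.array(s["pixels"],dtype=np.uint8)
    cv2.imwrite("pics/%s.png"%save,cv2.cvtColor(p,cv2.COLOR_RGB2BGR))
    np.savez("pics/%s.npz"%save,p=p,K=s["camera_matrix"],t=s["xyz"],o=np.array(s["orientation"]))
    return s
def load(save):
    d=np.load("pics/%s.npz"%save); return d
def rot(o):
    o=np.array(o)
    return o if o.shape==(3,3) else R.from_euler('xyz',o,degrees=True).as_matrix()
def ray(d,uv):
    K=np.array(d["K"]); v=rot(d["o"])@np.linalg.inv(K)@np.array([uv[0],uv[1],1.]); return np.array(d["t"]),v/np.linalg.norm(v)
def onz(d,uv,z):
    t,v=ray(d,uv); return t+v*(z-t[2])/v[2]
def proj(d,X):
    p=np.array(d["K"])@(rot(d["o"]).T@(np.array(X)-d["t"])); return p[:2]/p[2]
E
python3 - <<'E'
from h import *
for n in("scene","top"):
    s=snap(n,n+"0"); print(n,s["camera_matrix"],s["xyz"],s["orientation"])
print(r.sense())
E
```

```text
scene [[380.90930787   0.         253.53118875]
 [  0.         380.90930787 185.71755763]
 [  0.           0.           1.        ]] [ 188.36046497 -505.87229244  796.18769739] [-137.16774371   -0.46803791  -31.7291997 ]
top [[349.68253856   0.         257.86911042]
 [  0.         349.68253856 189.57091762]
 [  0.           0.           1.        ]] [373.05618937  42.42639726 979.11327012] [-168.51662158    0.27729034  -88.51101223]
{'time': 0.1, 'joint_pos': array([ 6.35183533e+01,  7.51117842e+00,  8.53257186e+01, -1.11231628e-03,
        8.72621803e+01, -4.89249663e+00]), 'qd': array([ 0.00100241, -0.20996509, -0.1085996 , -0.05279709,  0.02749867,
       -0.00974424]), 'joint_efforts': array([ 1.25885599e-03, -5.70949459e+01, -5.01945019e+01, -1.96740921e-04,
        8.07008502e-03,  1.23547696e-05]), 'tool_pos': array([220.53357642, 557.4831553 , 252.31949003]), 'tcp_rot': array([-1.79901189e+02, -7.34303970e-03,  1.58410898e+02]), 'ft_force': array([ 0.39277574, -0.05450745,  0.0428988 ]), 'wrist_torque': array([-0.04402704,  0.00992433,  0.00286687]), 'finger_gap': 85.24555102831006}
```

View pics/scene0.png

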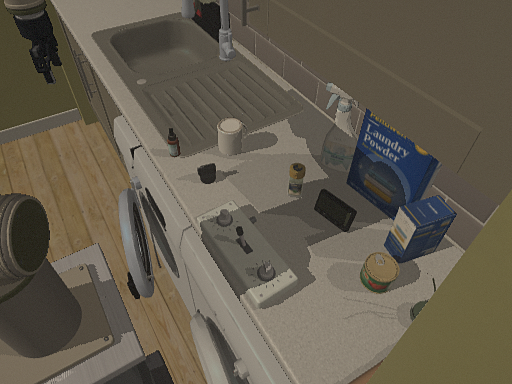

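View pics/top0.png

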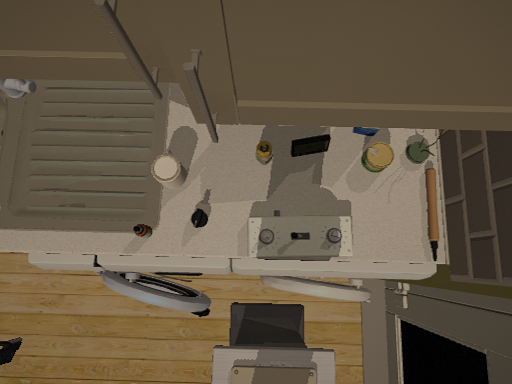

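The scene view has the box around (248,255) with the lever at (241,236) and the knob at (207,173). In the top view the knob is at (199,217), the spindles at (266,236) and (334,236), and the lever at (300,236). I'll zoom in on these.

```bash
python3 - <<'E'
import cv2,numpy as np
a=cv2.imread("pics/scene0.png");b=cv2.imread("pics/top0.png")
def c(im,x,y,w,h,k):
    q=cv2.resize(im[y:y+h,x:x+w],None,fx=k,fy=k,interpolation=cv2.INTER_CUBIC); return np.clip(q.astype(float)*1.6,0,255).astype(np.uint8)
cv2.imwrite("pics/z1.png",c(a,180,150,130,100,6)[:600])
cv2.imwrite("pics/z1b.png",c(a,190,195,120,100,6))
cv2.imwrite("pics/z2.png",c(b,180,195,180,75,4))
E
```

```text
(no output)
```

View pics/z1.png

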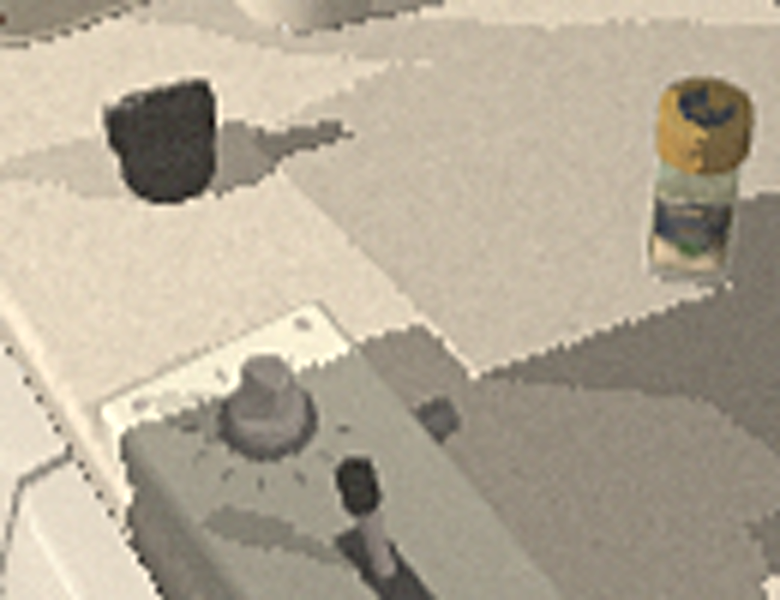

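View pics/z1b.png

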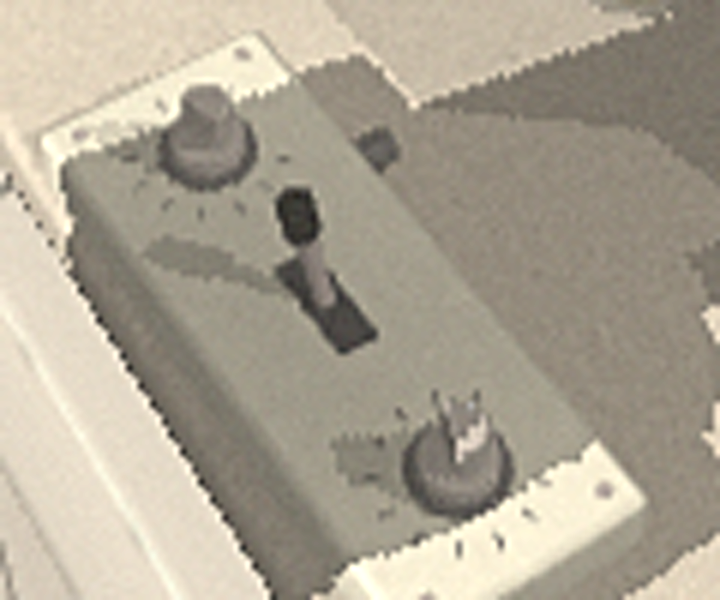

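View pics/z2.png

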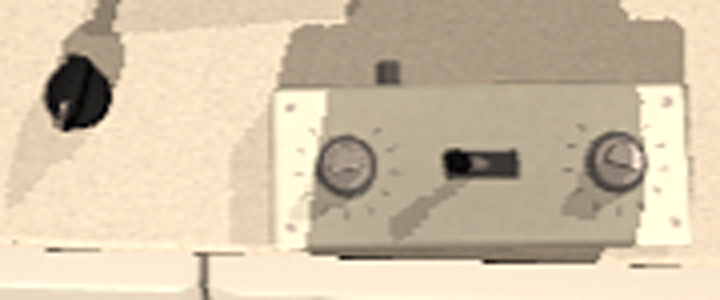

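```bash
python3 - <<'E'
import cv2,numpy as np
a=cv2.imread("pics/scene0.png");b=cv2.imread("pics/top0.png")
def c(im,x,y,w,h,k,lo=None):
    g=im[y:y+h,x:x+w].astype(float); g=(g-g.min())/(g.max()-g.min())*255
    return cv2.resize(g.astype(np.uint8),None,fx=k,fy=k,interpolation=cv2.INTER_NEAREST)
o=np.hstack([c(b,254,224,25,25,15),c(b,186,204,25,25,15)])
o2=np.hstack([c(a,212,204,25,25,15),c(a,195,158,25,25,15)])
cv2.imwrite("pics/z3.png",o);cv2.imwrite("pics/z4.png",o2)
E
```

```text
(no output)
```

View pics/z3.png

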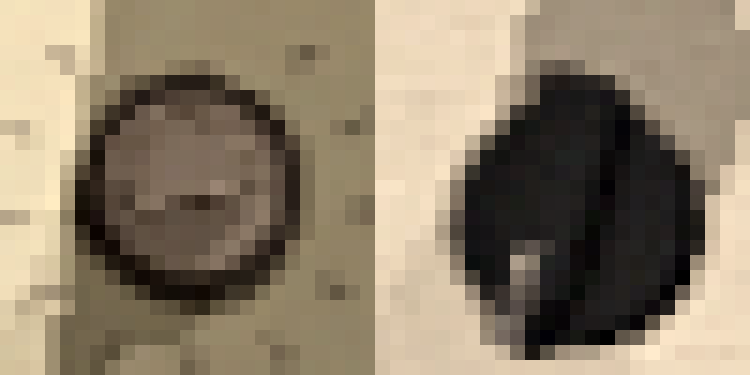

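View pics/z4.png

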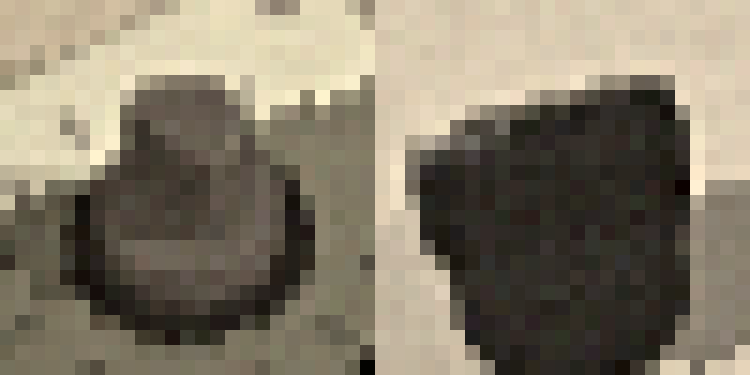

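```bash
python3 - <<'E'
from h import *
for n in("scene","top"):
    fr=[]
    for i in range(6): s=r.snapshot(n); fr.append(np.array(s["pixels"],float))
    m=np.mean(fr,0); np.savez("pics/%s_avg.npz"%n,p=m,K=s["camera_matrix"],t=s["xyz"],o=np.array(s["orientation"]))
    print(n,np.std(fr,0).mean(), np.abs(fr[0]-fr[1]).max())
T=load("top_avg");S=load("scene_avg")
def ell(d,box,thr,name):
    x,y,w,h=box; g=d["p"][y:y+h,x:x+w].mean(2)
    k=8; G=cv2.resize(g.astype(np.float32),None,fx=k,fy=k,interpolation=cv2.INTER_LINEAR)
    m=(G<thr).astype(np.uint8)
    cs,_=cv2.findContours(m,cv2.RETR_CCOMP,cv2.CHAIN_APPROX_NONE)
    cs=sorted(cs,key=cv2.contourArea)[::-1][:3]
    for c in cs:
        if len(c)<20: continue
        e=cv2.fitEllipse(c); cc=((np.array(e[0])+.5)/k-.5)+[x,y]; print(name,thr,cc,np.array(e[1])/k)
for thr in(45,55,65): 
    ell(T,(256,226,22,22),thr,"TL"); ell(T,(323,225,24,24),thr,"TR")
    ell(S,(213,206,23,22),thr,"SL")
def show(d,x,y,w,h,k):
    g=d["p"][y:y+h,x:x+w]; g=np.clip((g-20)/(130)*255,0,255).astype(np.uint8)[:,:,::-1]
    return cv2.resize(g,None,fx=k,fy=k,interpolation=cv2.INTER_CUBIC)
cv2.imwrite("pics/z5.png",np.hstack([show(T,256,226,22,22,18),show(S,213,206,22,22,18)]))
g=T["p"][226:248,256:278].mean(2).astype(int); print(g)
g=S["p"][206:228,214:236].mean(2).astype(int); print(g)
E
```

```text
scene 1.4897071191535156 103.0
top 0.5050309871395224 112.0
TR 45 [327.42753792 235.91391945] [0.77891368 1.47088838]
TR 45 [333.66873455 241.66077423] [0.68370938 4.41198635]
TR 45 [330.23252773 240.86531639] [0.42702875 1.18662953]
TL 55 [264.68325806 238.19742584] [ 8.53327942 11.84857368]
TL 55 [260.         233.84226227] [0.    0.125]
TR 55 [334.63861656 234.74140644] [13.83650494 15.57273006]
TR 55 [328.8363986  230.72549582] [0.74427593 1.32740772]
TR 55 [330.7725811  229.02174664] [0.19222896 1.34966314]
SL 55 [217.95320892 220.81941223] [2.99666047 6.81853247]
SL 55 [230.79153633 221.3886137 ] [0.77094513 2.16608644]
SL 55 [226.25916004 224.93338013] [0.26311335 1.4511162 ]
TL 65 [266.28448677 236.07374001] [13.74873638 14.41051579]
TL 65 [270.65489101 231.28026772] [1.30975258 4.3516283 ]
TL 65 [266.05305099 229.13047957] [0.67409003 3.60910487]
TR 65 [333.96826363 235.05710411] [13.96665764 14.68550205]
TR 65 [331.56778622 234.5435648 ] [1.75653219 2.50382781]
TR 65 [335.07414055 236.07238865] [0.69558853 2.74059296]
SL 65 [224.08008671 219.50258255] [12.16415882 15.347045
[... 3397 characters left out ...]
7  87  87  86  92  83  76  54
   59 102  99  98]
 [ 82  85  68  49  56  70  79  90  92  90  89  87  90  88  85  83  61  53
   60  99  98  98]
 [ 80  83  55  46  49  61  72  76  77  76  81  75  82  83  83  74  55  51
   82  98  96  96]
 [ 78  80  77  62  46  50  58  69  72  73  76  76  82  73  68  58  53  67
   98  99  97  96]
 [ 92  92  97  97  55  51  55  59  61  64  68  70  61  58  55  52  69  95
   99  98  98  96]
 [ 85  97  98 100  76  80  55  53  55  55  56  58  52  53  70  60  95  99
   97  84  87  97]
 [ 93  95  97  96  95  98  94  65  68  51  69  56  65  95  97  94  97  98
   96  95  83  87]
 [ 96  96  96  97  97  98  97  92  94  90  93  93  92  98  96  97  99  96
   97  97  96 100]]
```

View pics/z5.png

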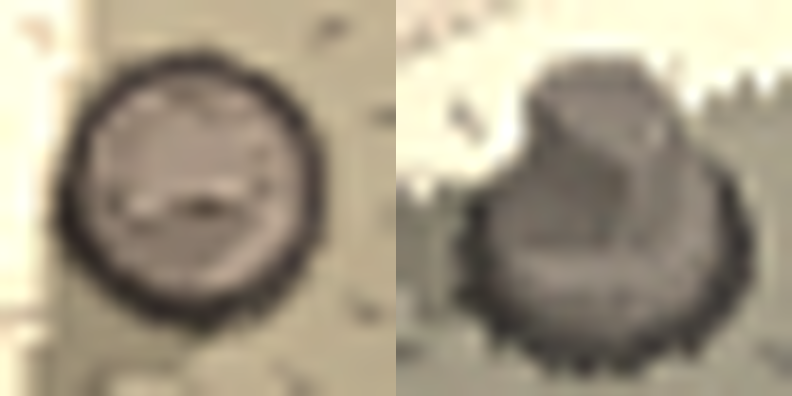

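```bash
python3 - <<'E'
from h import *
T=load("top_avg");S=load("scene_avg")
sp=np.array([(221.5,212),(222.4,213),(224.1,214),(225.5,215)],float)
tp=np.array([(256+x,226+y) for x,y in [(7,11.5),(8,11.5),(9,10.5),(10,10.5),(11,10.4),(12,10.5),(13,10.4),(14,9.6)]])
for n,d,p in(("S",S,sp),("T",T,tp)):
  for z in(70.5,72):
    q=np.array([onz(d,u,z)[:2] for u in p]); v=np.linalg.svd(q-q.mean(0))[2][0]
    if v[1]<0: v=-v   # edge along +y ; normal -x dir
    print(n,z,"yaw",np.degrees(np.arctan2(-v[0],v[1])), q[0],q[-1])
# spindle centres: rim of bezel in top, z~40..
for z in(40,44,52):
  print(z,onz(T,(266.3,236.1),z),onz(T,(334,235.3),z),onz(S,(224.0,219.6),z))
# box corners, top at z 40: edges by eye in top: show coloured crop
g=np.clip(T["p"][205:265,240:360]*1.5,0,255).astype(np.uint8)[:,:,::-1]
cv2.imwrite("pics/z6.png",cv2.resize(g,None,fx=6.6,fy=6.6,interpolation=cv2.INTER_CUBIC))
g=np.clip(T["p"][200:235,180:220]*2.5,0,255).astype(np.uint8)[:,:,::-1]
cv2.imwrite("pics/z7.png",np.hstack([cv2.resize(g,None,fx=10,fy=10,interpolation=cv2.INTER_CUBIC),cv2.resize(np.clip(S["p"][155:190,190:230]*2.5,0,255).astype(np.uint8)[:,:,::-1],None,fx=10,fy=10,interpolation=cv2.INTER_CUBIC)]))
E
```

```text
S 70.5 yaw 17.042965534825665 [434.45870983  29.46325911] [438.28422723  16.22257145]
S 72 yaw 17.04296553482572 [433.95002356  28.35671793] [437.7676336   15.14339882]
T 70.5 yaw 14.225701944864612 [431.68230244  35.10946984] [437.01544523  17.15472648]
T 72 yaw 14.225701944864772 [431.58551851  35.12154912] [436.90985698  17.19644665]
40 [437.58363787  26.14818765  40.        ] [ 444.33414903 -154.27045849   40.        ] [438.51932495  27.28913107  40.        ]
44 [437.30879371  26.21752203  44.        ] [ 444.03055217 -153.43266028   44.        ] [437.19606164  24.46887136  44.        ]
52 [436.7591054  26.3561908  52.       ] [ 443.42335846 -151.75706384   52.        ] [434.549535    18.82835194  52.        ]
```

View pics/z6.png

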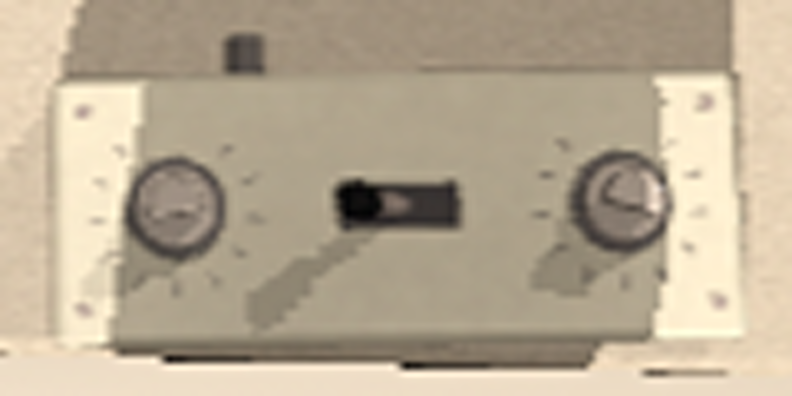

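View pics/z7.png

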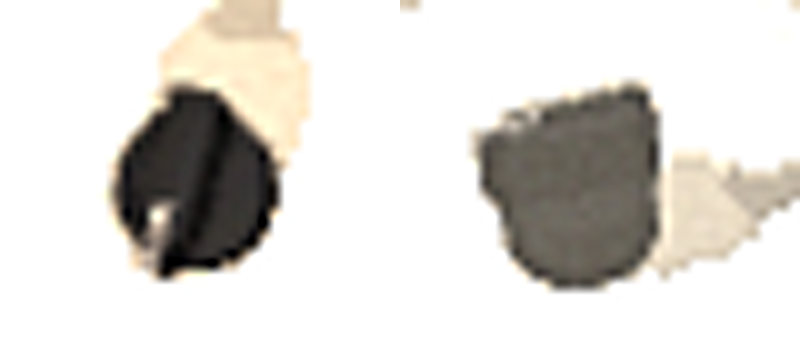

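```bash
python3 - <<'E'
from h import *
T=load("top_avg");S=load("scene_avg")
print(T["p"][206:230,188:212].mean(2).astype(int))
print(S["p"][160:187,195:220].mean(2).astype(int))
E
```

```text
[[140 138 138 142 139 139 143 114  91  95  96  96  95  94  95  94  95  94
   94  95  97  95  93 128]
 [140 140 140 140 137 137 143 118  95  98  99  96  94  96  98  95  96  97
   94  91  92  93  92 127]
 [137 138 139 140 138 139 143 118  82  63  57  70  93 101  99  92  92  96
   95  93  94  95  94 129]
 [141 141 141 141 140 140 115  94  64  22  18  20  23  31  83  98  94  95
   95  94  97  93  92 131]
 [134 132 135 137 139 142 117  98  64  14  17  17  18  14  28  84  98  95
   94  95  94  94  93 130]
 [135 134 139 140 144 146 104  38  18  15  18  18  20  13   2  47  87  97
   97  96  93  94  91 127]
 [137 138 140 140 143 115  56  11  13  18  19  20  20  11   3  16  49  87
   98  97  95  92 126 142]
 [137 134 137 141 113  57  17  12  16  18  18  21  18  11   5  14  20  49
   90  97  94  92 129 142]
 [140 139 142 130  78  16  13  14  18  18  20  21  18   9   7  16  18  17
   46  83  94  91 128 143]
 [139 140 146 106  33  14  15  17  18  20  20  22  13   7  12  18  20  18
    8  80  94 126 140 140]
 [140 142 130  77  14  15  15  18  19  19  21  20  11   5  16  20  21  20
   12  41  81 12
[... 3460 characters left out ...]
38  39  40  39  40  39  38  38  40  38
   33  36  90  88  87  86  81]
 [119 118 116 116 118 125  89  32  32  37  38  38  41  39  37  37  34  31
   36  81  85  84  81  78 128]
 [115 118 116 117 117 122 121  91  34  29  33  33  36  35  34  29  27  44
   75 133 129  77 129 125 136]
 [129 129 131 129 128 133 122 121 118  90  40  30  39  33  38  65 132 128
  129 133 135 122 133 131 130]
 [133 132 131 131 130 130 131 132 139 134 127 130 134 130 128 127 137 135
  134 131 132 131 129 131 129]
 [131 130 132 134 131 127 129 133 134 131 134 136 136 133 133 130 130 128
  129 130 131 130 132 131 128]
 [129 130 129 130 131 130 133 135 132 129 132 131 132 130 129 128 131 129
  129 128 129 130 133 131 130]]
```

```bash
python3 - <<'E'
from h import *
from scipy.optimize import least_squares
T=load("top_avg");S=load("scene_avg")
def line(d,p,z):
    q=np.array([onz(d,u,z)[:2] for u in p]); v=np.linalg.svd(q-q.mean(0))[2][0]
    return q.mean(0),v,np.degrees(np.arctan2(v[1],v[0])),q
for nm,d,p,z in [("Tstrip",T,[(202.0,211),(201.9,213),(201.1,215),(200.8,217),(200,219),(199.8,221),(199,222.5)],45),
 ("Tline",T,[(196,220),(195.4,221),(195.4,222),(195.3,223),(195.1,224),(194.8,225)],50),
 ("Sback",S,[(212,163),(206.5,164.3),(203,165)],50),("Sline",S,[(203,166),(200.5,167),(198,168)],50)]:
    c,v,a,q=line(d,p,z); print(nm,c,a%180,q[0],q[-1])
# hub bottom rim front part in top & scene (z=0)
tb=[(207.5,219),(207.2,220.5),(206,223),(205,224.3),(203,225.7),(207.4,217.5)]
sb=[(202,182),(204,183),(206,183.6),(209,183.4),(211,182.8),(201.2,181)]
for nm,a in(("T",[(T,tb)]),("S",[(S,sb)]),("both",[(T,tb),(S,sb)])):
    q=np.array([onz(d,u,0)[:2] for d,p in a for u in p])
    s=least_squares(lambda c:np.hypot(*(q-c).T)-22.5,q.mean(0)+[10,10]); print(nm,s.x,s.fun.round(1))
# left silhouette rim z=25
q=np.array([onz(T,u,25)[:2] for u in [(191.0,219),(191.2,217.5),(191.2,220.5),(192,215)]]);print(q, q-[0,22.5])
print("nose tip T",onz(T,(194.7,226.3),50),"S",onz(S,(197,167.5),50)); print("back", onz(T,(199,208.5),50),onz(S,(215,163.5),50))
E
```

```text
Tstrip [483.88259016 203.51515622] 168.62853702656722 [499.97822062 200.83962239] [468.78304805 207.08058823]
Tline [468.02623171 215.9669256 ] 172.1091641748754 [474.73356799 214.6000905 ] [461.33807633 216.9763826 ]
Sback [489.47008968 217.71874728] 167.02314128187146 [503.13648483 214.64871666] [477.79771644 220.5353965 ]
Sline [468.24491148 216.95272894] 179.7988146479878 [475.99163668 216.92552739] [460.51171728 216.97988298]
T [484.29815592 214.30649878] [ 0.1 -0.  -0.1  0.1 -0.  -0.1]
S [485.12883113 213.69855679] [ 0.1 -0.   0.5 -0.  -0.3 -0.4]
both [484.81934077 214.03031791] [-0.1 -0.2 -0.1  0.3  0.3 -0.4 -0.1 -0.1  0.6  0.2 -0.  -0.7]
[[479.86473421 233.10865418]
 [484.00031022 232.82429602]
 [475.76410677 232.29678242]
 [490.9412197  231.06690682]] [[479.86473421 210.60865418]
 [484.00031022 210.32429602]
 [475.76410677 209.79678242]
 [490.9412197  208.56690682]]
nose tip T [457.88205529 217.02841437  50.        ] S [459.00753064 220.21847252  50.        ]
back [505.85014915 208.43855389  50.        ] [509.42104807 208.4557162   50.        ]
```

drive_tool(
  moves=[
    [[20, -26, 0], 1],
    [[44, -58, 0], 3],
    [[68, -89, 0], 5],
    [[92, -120, 0], 7],
    [[116, -151, 0], 9],
    [[140, -183, 0], 10],
    [[164, -214, 0], 10],
    [[188, -246, 0], 10],
  ],
  fingers=85,
)

```text
time: 1.37
tool_pos: [409.6, 310.4, 253.6]
tcp_rot: [180.0, 0.0, 168.4]
ft_force: [1.3, -0.9, -0.5]
finger_gap: 85.0
```

drive_tool(
  moves=[
    [[24, -31, 0], 0],
    [[44, -58, -10], 0],
    [[60, -79, -25], 0],
    [[70, -92, -50], 0],
    [[76, -99, -80], 0],
    [[76, -99, -110], 0],
    [[76, -99, -120], 0],
    [[76, -99, -120], 0],
  ],
)

```text
time: 2.03
tool_pos: [482.4, 212.1, 129.9]
tcp_rot: [-179.8, -0.3, 168.4]
ft_force: [-0.4, 0.3, 0.2]
finger_gap: 85.1
```

```bash
python3 - <<'E'
from h import *
s=r.sense();print(s["tool_pos"],s["tcp_rot"])
for n in("scene","top"): snap(n,n+"1")
a=cv2.imread("pics/scene1.png")[100:220,130:290];b=cv2.imread("pics/top1.png")[150:270,120:280]
cv2.imwrite("pics/v1.png",cv2.resize(np.hstack([a,b]),None,fx=2.5,fy=2.5,interpolation=cv2.INTER_CUBIC))
s=r.sense();print(s["tool_pos"],s["tcp_rot"])
E
```

```text
[482.35682855 212.0575992  129.93681803] [-179.81986432   -0.32903688  168.38837362]
[484.95618611 213.37403652 134.35049422] [1.79982986e+02 2.21809706e-02 1.68441624e+02]
```

View pics/v1.png

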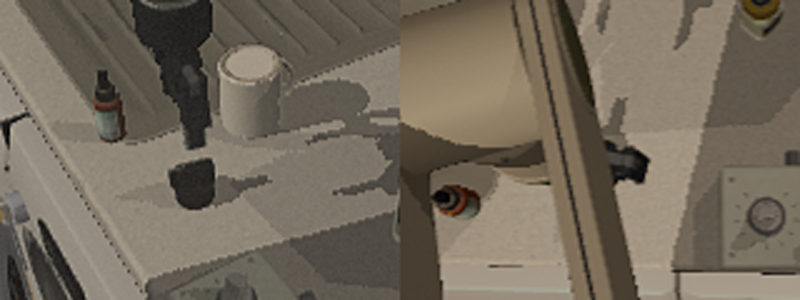

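The gripper hangs over the knob, clear of the mug, and the top view is partly hidden by the arm. Next I descend.

drive_tool(
  moves=[
    [[0, 0, -20], 0],
    [[0, 0, -40], 0],
    [[0, 0, -55], 0],
    [[0, 0, -67], 0],
    [[0, 0, -76], 0],
    [[0, 0, -81], 0],
    [[0, 0, -83], 0],
    [[0, 0, -83], 0],
  ],
)

```text
time: 2.8
tool_pos: [485.1, 213.1, 50.7]
tcp_rot: [180.0, 0.0, 168.4]
ft_force: [0.3, 0.7, -0.2]
finger_gap: 85.0
```

drive_tool(
  moves=[
    [[0, 0, 0], 0],
    [[0, 0, 0], 0],
    [[0, 0, 0], 0],
    [[0, 0, 0], 0],
    [[0, 0, 0], 0],
    [[0, 0, 0], 0],
    [[0, 0, 0], 0],
    [[0, 0, 0], 0],
  ],
  fingers=0,
  squeeze=50,
)

```text
time: 3.47
tool_pos: [485.0, 213.0, 50.6]
tcp_rot: [180.0, 0.0, 168.4]
ft_force: [-0.2, 1.0, 3.0]
finger_gap: 15.0
```

```bash
python3 - <<'E'
from h import *
for n in("scene","top"): snap(n,n+"2")
a=cv2.imread("pics/scene2.png")[100:220,130:290];b=cv2.imread("pics/top2.png")[150:270,120:280]
cv2.imwrite("pics/v2.png",cv2.resize(np.hstack([a,b]),None,fx=2.5,fy=2.5,interpolation=cv2.INTER_CUBIC))
s=r.sense();print(s["tool_pos"],s["tcp_rot"],s["ft_force"],s["wrist_torque"],s["finger_gap"])
E
```

```text
[484.96808704 212.98596279  50.55823639] [1.79987908e+02 2.34593850e-02 1.68411642e+02] [-0.93398394  0.7887359   3.04055677] [ 0.00994921  0.00951628 -0.02316312] 15.042848123443346
```

View pics/v2.png

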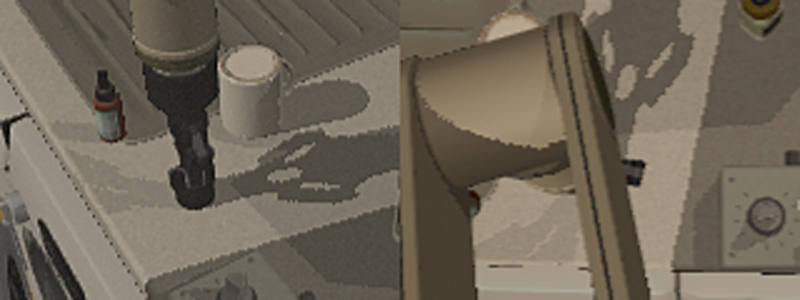

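drive_tool(
  moves=[
    [[0, 0, 8], 0],
    [[0, 0, 25], 0],
    [[0, 0, 50], 0],
    [[0, 0, 75], 0],
    [[0, 0, 90], 0],
    [[0, 0, 98], 0],
    [[0, 0, 100], 0],
    [[0, 0, 100], 0],
  ],
  squeeze=80,
)

```text
time: 4.23
tool_pos: [484.7, 212.9, 150.4]
tcp_rot: [180.0, 0.0, 168.4]
ft_force: [-0.3, -0.6, -1.1]
finger_gap: 14.0
```

drive_tool(
  moves=[
    [[-3, -12, 0], 3],
    [[-9, -36, 0], 7],
    [[-16, -64, 0], 12],
    [[-24, -96, 0], 17],
    [[-32, -126, 0], 22],
    [[-39, -154, 0], 25],
    [[-45, -177, 0], 26],
    [[-47.5, -187, 0], 26.5],
  ],
)

```text
time: 4.9
tool_pos: [435.2, 23.6, 148.3]
tcp_rot: [180.0, -0.2, -165.1]
ft_force: [0.2, 0.2, -1.1]
finger_gap: 14.4
```

drive_tool(
  moves=[
    [[0, 0, 0], 0],
    [[0, 0, 0], 0],
    [[0, 0, 0], 0],
    [[0, 0, 0], 0],
    [[0, 0, 0], 0],
    [[0, 0, 0], 0],
    [[0, 0, 0], 0],
    [[0, 0, 0], 0],
  ],
)

```text
time: 5.57
tool_pos: [437.3, 26.2, 150.3]
tcp_rot: [180.0, 0.0, -165.1]
ft_force: [0.5, 0.3, -1.5]
finger_gap: 14.3
```

```bash
python3 - <<'E'
from h import *
for n in("scene","top"):
    fr=[]
    for i in range(4): s=r.snapshot(n); fr.append(np.array(s["pixels"],float))
    m=np.mean(fr,0); np.savez("pics/%s3.npz"%n,p=m,K=s["camera_matrix"],t=s["xyz"],o=np.array(s["orientation"]))
    cv2.imwrite("pics/%s3.png"%n,m[:,:,::-1])
a=cv2.imread("pics/scene3.png")[130:280,150:310];b=cv2.imread("pics/top3.png")[150:300,200:360]
cv2.imwrite("pics/v3.png",np.clip(1.4*cv2.resize(np.hstack([a,b]),None,fx=2.5,fy=2.5,interpolation=cv2.INTER_CUBIC).astype(float),0,255).astype(np.uint8))
c=a[25:110,40:125]; cv2.imwrite("pics/v3b.png",np.clip(2*cv2.resize(c,None,fx=7,fy=7,interpolation=cv2.INTER_CUBIC).astype(float),0,255).astype(np.uint8))
s=r.sense();print(s["tool_pos"],s["tcp_rot"],s["ft_force"],s["wrist_torque"],s["finger_gap"])
E
```

```text
[437.2560839   25.89799594 150.30982107] [ 1.79999411e+02  3.44825963e-03 -1.65091842e+02] [ 0.11557737 -0.68048718 -0.65957839] [ 0.00690131 -0.02102286  0.03675354] 13.974607048373471[ WARN:0@4.479] global loadsave.cpp:1063 imwrite_ Unsupported depth image for selected encoder is fallbacked to CV_8U.
```

View pics/v3.png

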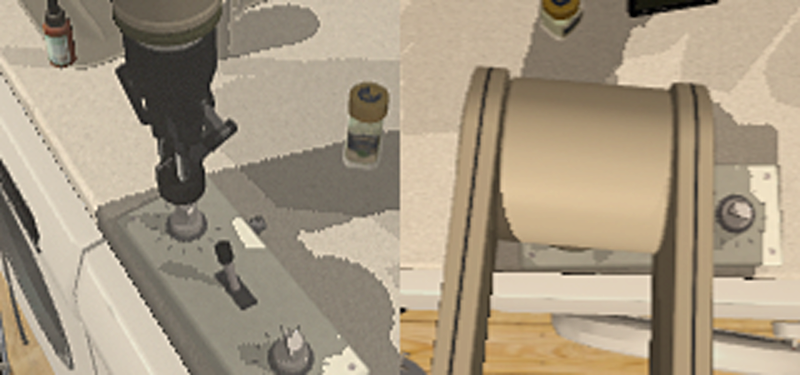

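View pics/v3b.png

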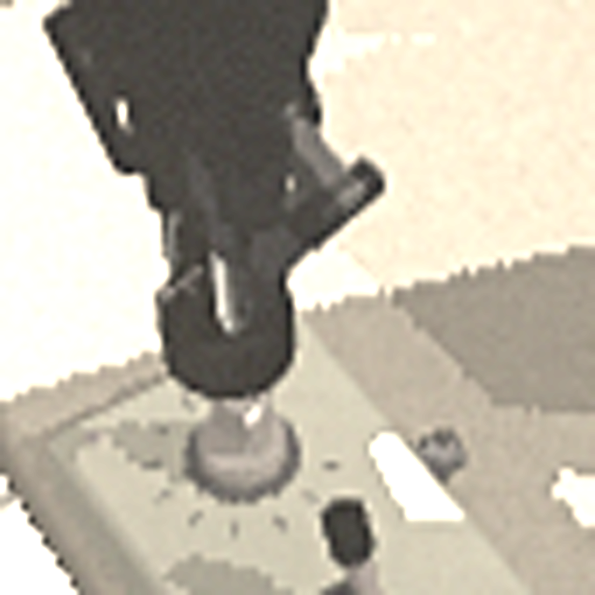

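The scene view shows the knob upright in the fingers just above the left shaft, with its underside arc around pixel (224,211). I'll measure that arc against the spindle in the same view.

```bash
python3 - <<'E'
from h import *
from scipy.optimize import least_squares
S=load("scene3"); print(S["p"][195:230,210:236].mean(2).astype(int))
E
```

```text
[[139 144 151 100  29  57  63  42  34  29  53 124  68  44  41  39  37  38
   39  35  23 148 142 134 134 135]
 [138 146  97  72  77  42  42  52  36  32  43 123  75  51  43  40  37  37
   39  37  21  99 147 138 133 135]
 [138 150  55  65  51  31  34  38  38  33  31 124  77  53  41  42  39  37
   36  36  29  51 149 141 139 143]
 [137 149  63  40  36  33  36  36  37  33  25 125  89  54  39  49  39  37
   40  35  31  23 152 142 147  99]
 [139 149  82  31  37  34  37  35  35  31  25 126  92  55  33  43  37  37
   34  36  34  22 111 102 102  83]
 [138 150  85  35  33  37  37  36  37  33  28  83  94  63  44  42  35  38
   33  37  33  25 106  93  88  88]
 [140 149  80  33  35  34  38  35  34  37  30  41 116  69  55  40  35  35
   36  34  33  23  97 103  93  90]
 [142 145 107  30  36  38  36  35  34  33  34  29  61  56  37  33  36  34
   37  35  31  25  90 108 100  90]
 [136 142 151  35  31  38  35  35  34  33  33  35  34  37  38  38  40  39
   36  37  33  25  87 108 104  97]
 [141 144 156  50  38  34  37  36  38  39  39  39  41  38  39  38  38  37
   36  34  33  24  84 106 103 102]
 [ 98  99 
[... 2015 characters left out ...]
80  85  76
   70  59  53  66 103 103 102 100]
 [101  99 102 102  96  97 101 101  58  50  57  57  65  65  70  73  62  60
   56  52  72 101 104 103 103 101]
 [100 100 100  78  88 102 103 106  80  85  58  54  56  56  59  58  55  54
   72  62 100 104 103  89  89 102]
 [101  98  88  94  97 100 101 102  99 103 100  67  69  52  71  59  65  99
  103  98 103 103 101  98  88  92]
 [100 101  96  99 100 101 100 104 103 103 101  96  97  94  99  97  97 103
  102 101 103 102 102 102 102 105]
 [100 100  99  99  99  99 102  91  78 101 100 101 101  99 101 101 101  99
  100  93 102 101 100 101 106  88]
 [100  98  98  98 100 100 100  75  95 100 100  98  99  88  98  98  99  98
  100  75  78 101  98 101 103 105]]
```

```bash
python3 - <<'E'
from h import *
from scipy.optimize import least_squares
S=load("scene3");T=load("top_avg")
kn=[(213.6,207),(214.1,208),(215.1,209),(216.3,210),(218.5,211),(220,211.5),(222,211.6),(224,211.5),(226.5,210.8),(228.1,210),(229.1,209),(230.1,208),(230.9,207)]
bz=[(216.3,217),(216.2,218),(215.6,219),(215.6,220),(215.6,221),(215.6,222),(216.5,223),(217.6,224),(220.5,226),(223,226.4),(226,226.2),(231.6,216),(231.8,217),(232.2,218),(232.5,219),(232.4,220),(232.4,221),(231.6,222),(231.1,223),(230.3,224),(229.3,225)]
def fit(d,p,z,R=None):
    q=np.array([onz(d,u,z)[:2] for u in p])
    f=(lambda c:np.hypot(*(q-c[:2]).T)-(R or c[2]))
    s=least_squares(f,list(q.mean(0))+[20]); return s.x,np.abs(s.fun).max()
print("knob",fit(S,kn,99.7,22.5),fit(S,kn,99.7))
for z in(40,41,42): print("bez",z,fit(S,bz,z))
s=r.sense();print(s["tool_pos"])
# top bezel ellipse: threshold contour points
x,y,w,h=256,226,22,22;k=8
g=T["p"][y:y+h,x:x+w].mean(2); print([ (z,onz(T,(266.3,236.1),z)[:2]) for z in (40,42)])
# silhouettes: shaft top in scene0: left col 219.7, right ~227.7 at rows~210
A=load("scene_avg")
print(A["p"][207:218,217:232].mean(2).astype(int))
E
```

```text
knob (array([437.83216598,  27.73767879,  20.        ]), np.float64(0.46015494414166014)) (array([437.35126688,  26.94557307,  21.77063839]), np.float64(0.298941269113552))
bez 40 (array([438.56299503,  27.21658568,  21.14058167]), np.float64(0.7591438668325416))
bez 41 (array([438.23212145,  26.51161669,  21.11262488]), np.float64(0.758139957485497))
bez 42 (array([437.90124787,  25.8066477 ,  21.08466809]), np.float64(0.7571360482987259))
[437.2560839   25.89799594 150.30982107]
[(40, array([437.58363787,  26.14818765])), (42, array([437.44621579,  26.18285484]))]
[[128 143 141 148 145 145 144 146 146 145 146 145 146 144 144]
 [143 147 146 147 149 150 153 153 150 149 148 146 146 146 144]
 [145 144 146 151 124 109  97  99  96 107 152 129 148 147 147]
 [144 145 147 126  87  84  81  81  81  79 108 129 150 149 152]
 [145 145 151  85  83  86  86  85  85  82  83 110 157 106 107]
 [126 147 153  80  65  87  87  87  87  86  88  88 113  94  94]
 [116 150 158  85  62  70  83  87  87  83  98  75  98  99  99]
 [144 155 123  70  66  68  70  76  86  89  84  77  83  88 101]
 [141 109  79  67  67  68  67  67  69  83  79  79  87  72  80]
 [ 81  67  68  71  70  68  68  66  66  82  79  81  89  79  53]
 [ 48  64  72  73  74  72  70  68  71  80  80  81  89  82  49]]
```

drive_tool(
  moves=[
    [[0.5, -0.5, -6], 0],
    [[0.5, -0.5, -14], 0],
    [[0.5, -0.5, -20], 0],
    [[0.5, -0.5, -24], 0],
    [[0.5, -0.5, -26], 0],
    [[0.5, -0.5, -28], 0],
    [[0.5, -0.5, -29.5], 0],
    [[0.5, -0.5, -30.5], 0],
  ],
)

```text
time: 6.63
tool_pos: [438.1, 25.5, 120.0]
tcp_rot: [-180.0, 0.1, -165.1]
ft_force: [0.7, 1.4, 0.3]
finger_gap: 14.3
```

drive_tool(
  moves=[
    [[0, 0, -1], 0],
    [[0, 0, -2], 0],
    [[0, 0, -3], 0],
    [[0, 0, -4], 0],
    [[0, 0, -5], 0],
    [[0, 0, -6], 0],
    [[0, 0, -7], 0],
    [[0, 0, -7], 0],
  ],
)

```text
time: 7.3
tool_pos: [438.0, 25.5, 112.8]
tcp_rot: [180.0, 0.0, -165.1]
ft_force: [3.3, 2.9, 0.3]
finger_gap: 14.3
```

drive_tool(
  moves=[
    [[0.2, 0.2, -1.5], 0],
    [[0.4, 0.4, -3], 0],
    [[0.4, 0.4, -4.5], 0],
    [[0.4, 0.4, -6], 0],
    [[0.4, 0.4, -7], 0],
    [[0.4, 0.4, -8], 0],
    [[0.4, 0.4, -9], 0],
    [[0.4, 0.4, -9], 0],
  ],
)

```text
time: 7.97
tool_pos: [438.1, 25.8, 103.5]
tcp_rot: [-180.0, -0.0, -165.1]
ft_force: [2.1, 2.4, -1.7]
finger_gap: 14.1
```

drive_tool(
  moves=[
    [[0, 0, -0.5], 0],
    [[0, 0, -1], 0],
    [[0, 0, -1.5], 0],
    [[0, 0, -2], 0],
    [[0, 0, -2.5], 0],
    [[0, 0, -3], 0],
    [[0, 0, -3], 0],
    [[0, 0, -3], 0],
  ],
)

```text
time: 8.63
tool_pos: [438.2, 25.8, 100.9]
tcp_rot: [-180.0, 0.0, -165.1]
ft_force: [1.4, 1.5, 3.0]
finger_gap: 14.2
```

drive_tool(
  moves=[
    [[0, 0, -1], 0],
    [[0, 0, -2], 0],
    [[0, 0, -3], 0],
    [[0, 0, -4], 0],
    [[0, 0, -5], 0],
    [[0, 0, -5.5], 0],
    [[0, 0, -5.5], 0],
    [[0, 0, -5.5], 0],
  ],
)

```text
time: 9.3
tool_pos: [438.3, 25.8, 95.7]
tcp_rot: [-180.0, 0.0, -165.1]
ft_force: [-0.9, 2.0, 8.9]
finger_gap: 14.2
```

drive_tool(
  moves=[
    [[0, 0, -0.5], 0],
    [[0, 0, -1], 0],
    [[0, 0, -1.5], 0],
    [[0, 0, -2], 0],
    [[0, 0, -2], 0],
    [[0, 0, -2], 0],
    [[0, 0, -2], 0],
    [[0, 0, -2], 0],
  ],
)

```text
time: 9.97
tool_pos: [438.4, 25.8, 94.5]
tcp_rot: [-180.0, 0.0, -165.1]
ft_force: [-5.0, 2.4, 16.3]
finger_gap: 14.1
```

drive_tool(
  moves=[
    [[0, 0, -0.3], 0],
    [[0, 0, -0.7], 0],
    [[0, 0, -1], 0],
    [[0, 0, -1], 0],
    [[0, 0, -1], 0],
    [[0, 0, -1], 0],
    [[0, 0, -1], 0],
    [[0, 0, -1], 0],
  ],
)

```text
time: 10.63
tool_pos: [438.5, 25.8, 94.3]
tcp_rot: [-180.0, 0.0, -165.1]
ft_force: [-8.8, 2.3, 25.6]
finger_gap: 14.3
```

```bash
python3 - <<'E'
from h import *
for n in("scene","top"): snap(n,n+"4")
a=cv2.imread("pics/scene4.png")[110:290,130:330]
cv2.imwrite("pics/v4.png",np.clip(1.7*cv2.resize(a,None,fx=3.3,fy=3.3,interpolation=cv2.INTER_CUBIC).astype(float),0,255).astype(np.uint8))
s=r.sense();print(s["time"],s["tool_pos"],s["tcp_rot"],s["ft_force"],s["wrist_torque"],s["finger_gap"])
E
```

```text
10.7333 [438.57881608  25.83387074  94.31320812] [-1.79987972e+02  2.14272435e-02 -1.65080019e+02] [-9.29766988  3.26063808 24.9721044 ] [0.42508343 1.78990163 0.07340545] 14.516095386491571
```

View pics/v4.png

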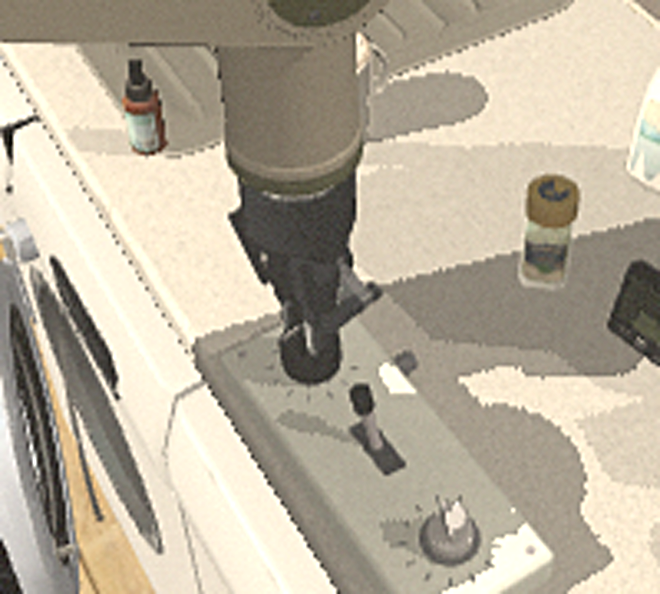

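View pics/scene4.png

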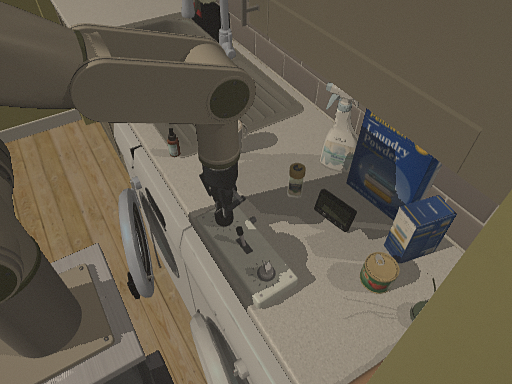

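```bash
python3 - <<'E'
from h import *
S=load("scene4"); g=S["p"].astype(float).mean(2); print(g[220:231,219:229].astype(int))
for z in (44,48,52,56):
    c=np.array([[437.8+22.5*np.cos(a),26.5+22.5*np.sin(a),z] for a in np.linspace(0,6.28,100)]); print(z,max(proj(S,x)[1] for x in c))
E
```

```text
[[ 37  36  36  39  36  37  31  36  33  36]
 [ 33  34  36  35  38  36  34  35  39  39]
 [ 37  38  35  35  34  35  37  34  37  35]
 [ 29  37  34  38  36  39  30  41  34  35]
 [ 29  27  34  29  36  34  36  34  33  26]
 [ 70  37  31  29  29  31  23  26  28  57]
 [ 84  78  68  61  43  56  52  67 100 103]
 [103 100 100 100  78  96  99  97 104 104]
 [100 100 100 102  98 104  99 101 100 101]
 [101  99  97  99  89  98  98  97 101 103]
 [ 99 101  99 103  76  99  97 102 100  97]]
44 226.22694756698783
48 225.24093169146744
52 224.2486761703769
56 223.25012158770252
```

The lower edge of the knob sits at row 226, which matches an underside height of 44 mm, so it is fully home and pressed to the stop. The lever still leans left, so I'm handing in.

```bash
python3 -c "
from bench import r
print(r.hand_in()); s=r.sense(); print(s['time'],s['tool_pos'],s['ft_force'])"
```

```text
the job is handed in; nothing more can be done
None
the job is handed in; nothing more can be done
```

I fitted the knob on the left timer, the one the lever leans towards, pushed it home and pressed it to the stop. I handed in at about 10.7 s with it still gripped and held down.

- **Alignment:** the shaft's flat measured about 14° in the top view and 17° in the scene view. I turned the knob to 15°, and it slid down the shaft with almost no vertical force.
- **Press:** the force rose to about 9 N on the spring, then climbed sharply at the stop. It ended at about 25 N down, with about 10 N sideways, both within the limits.
- **Final height:** the underside is at about 44 mm, from the tool height and from the knob's lower edge in the last scene image (row 226, where row 226.2 was expected). That is what fully home and fully pressed should give.
- **Surroundings:** in the last picture the lever still leans left and the bystanders appear where they were. The mug was partly hidden behind the arm in that view.
- **Not confirmed:** the arm blocked the top camera over the timer, so the final checks come from the scene camera and the force and position readings.

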